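# Put the glass stopper away in the lidded bowl

### The arm

A 6-joint arm with a two-finger parallel gripper is mounted at the origin on the work surface. World frame = base frame: x ahead of the robot, y to its left, z up, the work surface at z = 0. Lengths are in mm, angles in degrees, forces in N, time in s.
With the tool pointing down it reaches from about 350 to 850 mm from the base axis. Payload 8.1 kg.
Tool frame: the origin (TCP) lies on the centre line of the jaws, within the pads' length; the fingertips stand 19 mm ahead of it and the grasp point (between the pads) is the TCP (r.tip_reach is the z of the fingertips in the tool frame, in mm); z points along the fingers, y is the line along which they close (so a half turn about z gives the same grasp; the last joint's range is limited). The gripper opens to 85 mm and grips with 20 to 120 N. Pads are 22 mm wide; open, the fingers measure 114 mm over their backs; the gripper's body (76 mm by 85 mm) begins 54 mm behind the grasp point. The pads swing forward as they close: fully open they stand 13 mm farther back than shut.
Start: joints at [-75.596, 7.471, 85.268, -0, 87.261, -4.893], TCP at [198.301, -566.288, 250.292] pointing down, gripper open.
Joint ranges: [-169.43, 169.43], [-51.17, 129.36], [1.28, 143.12], [-76.62, 256.62], [0, 156.53], [-152.29, 152.29]. Speed limits (degrees/s): [136.94, 136.94, 159.86, 180, 180, 180].

### API

Orientations are given as [roll, pitch, yaw] about the fixed x, y, z axes, in that order (R = Rz(yaw) Ry(pitch) Rx(roll)).
In Python, from bench import r gives the robot as it stands. The module is installed in compiled form; this text tells all that it offers.
- The arm moves only by the shell command python3 -m handwheel 'ROWS' [FORCE]. ROWS is JSON, a list of rows, each a list of 7 numbers: the shift along the tool's x, y, z in m, then the turn, a rotation vector about the tool's x, y, z in degrees, then the finger opening in m, from 0 to 0.0854. In form: [[tx, ty, tz, ax, ay, az, claw], ...]. A call has 1 to 8 rows; each row shifts and turns the commanded pose from where the row before left it, along the tool's axes as they then stand; what a row does not reach is not made up. A row lasts 1/12 s, in which the tool goes at most 41.7 mm and 7.16 degrees, less where a joint would pass 70% of its speed; a pose out of reach is approached as far as the arm can. A call with a gripper value outside its range is refused whole. The fingers move at their own pace and stop on an object; FORCE is the grip in N (left out, the last holds). Time passes only in rows, so rows that do not move let the fingers close. It gives the time, the measured TCP pose, the force, the opening and the grip force at its end, in the units of the state.
- r.sense(): the state, without advancing time (a new reading comes with each control period).
- r.snapshot(name): name is "scene" or "side" or "wrist"; returns (picture, depth): 384x512x3 uint8, blue, green, red; 384x512 float32, mm along the optical axis (not along the pixel's ray), 0 where there is no reading.
- r.calibration(name): a dict with "vfov" (degrees; the focal length in pixels is half the picture's height over the tangent of half this angle, whatever the lens; pixels are square), "cx", "cy" (the principal point, pixels), "dist" ([k1, k2, p1, p2, k3] as OpenCV has them; the pictures are not rectified), "rvec" (rotation vector, rad) and "tvec" (3), from world to camera coordinates, as OpenCV has them; the wrist camera has in their place "tool_from_camera" (4x4, takes a point from camera to tool coordinates, whose origin is the TCP and whose axes are the flange's). Camera axes: x right, y down, z forward; pixel columns grow to the right and rows downward; lengths in mm; the calibration is good to about 2 mm. A picture is of the moment at which its call begins: read the wrist's pose just before it. calibration takes no time and is no camera call.
- r.hand_in(): hands the job in; it is judged then, once.
The state is a dict: "time": time; "joint_pos": joint angles; "qd": joint speeds; "joint_efforts": joint torques, N m; "tool_pos": TCP position; "tcp_rot": TCP orientation; "ft_force": force on the tool from outside, world axes, zero at the start; "wrist_torque": the same for the moment, N m; "finger_gap": finger opening in mm; "grip_force": force on a finger pad.
Only numpy, scipy, OpenCV 4.12 (cv2) and the standard library are available. Lean on these libraries where they do the work, as an engineer would, in place of code of your own. Each camera call takes 0.05 s, during which the arm holds its last target. There are 200 camera calls.

### The job

Put the carafe's thin glass stopper away: stand it in the bowl just as it stands now, stem up, and then put the bowl's lid on so that it sits fully seated and level. The glass is fragile, so pinch the stopper with no more than about 15 N and set it down softly instead of dropping it; likewise lower the ceramic lid gently, without dropping or pressing it. Leave the bowl where it stands and do not disturb the tea tin, the mug or the carafe.

Things in the scene. Friction and masses are not known exactly. Their poses are not given: they have to be found in the camera images.
- stopper: Thin, hollow, clear glass carafe stopper (60 to 130 g) standing upside down on the board: flat round head 42 mm across, 15 mm high at the bottom; above it the stem, to be gripped, tapering from 25 to 22 mm across; 58 mm high in all. Origin: centre of its underside (the head); z up along the stem.
- bowl: Empty white ceramic bowl, loose on the board, steep-sided and round: 156 mm across the rim, 82 mm high, wall 5 mm (mouth 146 mm across inside), flat inner floor about 100 mm across, 6 mm above its underside. Origin: centre of its underside; z up.
- lid: The bowl's loose white ceramic lid (210 to 420 g), lying knob up: step 138 mm across, 10 mm deep at the bottom (4 mm play all round in the bowl's mouth), disc 160 mm across, 6 mm thick, neck 18 mm across, 10 mm high, knob 28 mm across, 24 mm high; 50 mm in all. Origin: centre of the step's underside, z up. Seated (disc on the rim), its origin is 72 mm above the bowl's origin.
- tin: Bystander: stainless tea tin with screw-top lid, 79 mm across, 111 mm high. Origin: centre of its underside.
- mug: Bystander: white enamel mug standing on the board, 82 mm across, 80 mm high, handle on its +y side. Origin: centre of its underside.
- carafe: Bystander: clear glass carafe, 92 mm across, 190 mm high, narrow neck. Origin: centre of its underside.
Not all that is in view belongs to the job. Leave any turquoise look-alike of the lid alone. What is shaped like the stopper but green is not meant.

How it is judged (in metres and radians):
On the way:
1. the stopper stands in the bowl, stem up, let go and at rest, with the lid not yet on (horizontal distance between stopper and bowl below 0.04 m and z of stopper in the frame of bowl between 0.002 and 0.011 m and angle between stopper's own z axis and vertical below 0.12 rad and contact force between the fingers and stopper below 0.1 N and linear speed of stopper below 0.02 m/s and horizontal distance between lid and bowl above 0.08 m), for 0.2 s.
At the end, for the whole second after the job is handed in: Stopper stem up (0.12 rad) on the bowl's floor; lid on the rim: axis within 8 mm of the bowl's, origin 69 to 75 mm above the bowl's, level within 0.04 rad (0.035 to the bowl); bowl upright (0.03 rad), within 30 mm of its start; lid and stopper at rest (horizontal distance between stopper and bowl below 0.04 m and z of stopper in the frame of bowl between 0.002 and 0.011 m and angle between stopper's own z axis and vertical below 0.12 rad and horizontal distance between lid and bowl below 0.008 m and z of lid in the frame of bowl between 0.069 and 0.075 m and angle between the z axis of lid and the z axis of bowl, either way round below 0.035 rad and angle between lid's own z axis and vertical below 0.04 rad and angle between bowl's own z axis and vertical below 0.03 rad and distance of bowl from where it was at the start of the episode below 0.03 m and linear speed of each of lid, stopper below 0.01 m/s); the robot touches nothing.
It fails at once if the stopper is gripped with more than 22 N per finger (both fingers together above 44 N) (contact force between the fingers and stopper above 44 N).
It fails at once if the stopper is knocked or pressed on the bowl or lid with more than 35 N, or the lid on the bowl with more than 45 N (contact force between stopper and bowl above 35 N or contact force between stopper and lid above 35 N or contact force between lid and bowl above 45 N).
It fails at once if the stopper or the lid is dropped (falls loose at over 0.4 m/s, about 8 mm) ((contact force between the fingers and stopper below 0.05 N and linear speed of stopper above 0.4 m/s) or (contact force between the fingers and lid below 0.05 N and linear speed of lid above 0.4 m/s)).
It fails at once if the bowl is pushed more than 40 mm away or tipped (distance of bowl from where it was at the start of the episode above 0.04 m or angle between bowl's own z axis and vertical above 0.3 rad).
It fails at once if the tin, mug or carafe is moved more than 20 mm or tipped (distance of any of tin, mug, carafe from where it was at the start of the episode above 0.02 m or angle between any of tin, mug, carafe's own z axis and vertical above 0.2 rad).
It also fails if it takes over 72 s, if anything falls off the work surface, if the arm or the gripper's body presses on something with over 40 N, if the wrist force passes 120 N, or if a joint passes its speed limit or range.

## Working session

There is one attempt and no reset: what is moved stays moved. The work goes in short steps, Python scripts to look and compute and a shell command to move; the robot and the scene stay as the last step left them, time stands still between calls to the robot, and variables do not carry over. Pictures are saved under pics/ and viewed, at most 10 in all, crops included, and the job is handed in when it is done.

```bash
mkdir -p pics
cat > h.py <<'E'
import numpy as np, cv2, sys
from bench import r
from scipy.spatial.transform import Rotation as Ro
def cam(n):
    c=r.calibration(n); f=192/np.tan(np.radians(c['vfov'])/2)
    return c,np.array([[f,0,c['cx']],[0,f,c['cy']],[0,0,1.]]),np.array(c['dist'],float)
def snap(n):
    s=r.sense(); im,d=r.snapshot(n); c,K,D=cam(n)
    if n=='wrist':
        T=np.eye(4);T[:3,:3]=Ro.from_euler('xyz',s['tcp_rot'],degrees=True).as_matrix();T[:3,3]=s['tool_pos']
        T=T@np.array(c['tool_from_camera'])
    else:
        R=cv2.Rodrigues(np.array(c['rvec'],float))[0];T=np.eye(4);T[:3,:3]=R.T;T[:3,3]=-R.T@np.array(c['tvec'],float).ravel()
    v,u=np.mgrid[0:384,0:512]
    n_=cv2.undistortPoints(np.stack([u,v],-1).reshape(-1,1,2).astype(np.float32),K,D).reshape(384,512,2)
    rays=np.dstack([n_,np.ones((384,512))])@T[:3,:3].T
    P=rays*d[...,None]+T[:3,3]
    P[d==0]=np.nan
    return im,d,P,rays,T[:3,3]
E
python3 - <<'E'
from h import *
s=r.sense();print(s)
for n in('scene','side','wrist'):
    im,d,P,ra,o=snap(n);cv2.imwrite(f'pics/{n}0.png',im);np.savez(f'{n}0.npz',im=im,P=P,ra=ra,o=o);print(n,o)
a=[cv2.imread(f'pics/{n}0.png') for n in('scene','side')]
E
```

```text
{'time': 0.0, 'joint_pos': array([-7.55954914e+01,  7.51627322e+00,  8.53313456e+01,  5.87825979e-04,
        8.72622219e+01, -4.89321517e+00]), 'qd': array([-0.01870527,  0.06073672,  0.05602147, -0.01329407, -0.05207911,
        0.1106223 ]), 'joint_efforts': array([ 1.21492511e-03, -5.69396281e+01, -5.00548053e+01, -1.23489172e-04,
        1.48564309e-02,  2.23206814e-05]), 'tool_pos': array([ 198.17556374, -565.76072655,  249.2124625 ]), 'tcp_rot': array([-1.79890610e+02, -9.95425116e-03,  1.92976856e+01]), 'ft_force': array([-0.62805037,  0.66844366,  0.82398164]), 'wrist_torque': array([-0.01658877, -0.00362044,  0.04754266]), 'grip_force': 0.0, 'finger_gap': 85.31551439943746}
scene [1228.1593475   246.96698923  592.30271484]
side [204.13993505 794.51140589 867.0867098 ]
wrist [ 267.54836602 -540.86943447  373.4354395 ]
```

View pics/scene0.png

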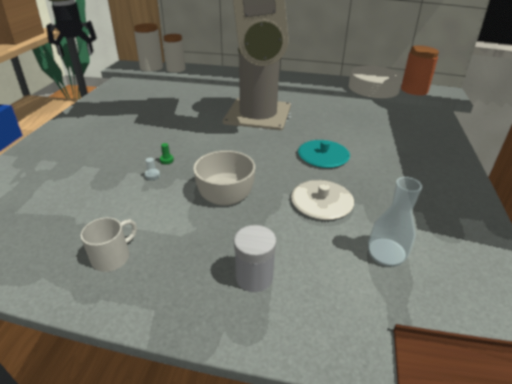

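View pics/side0.png

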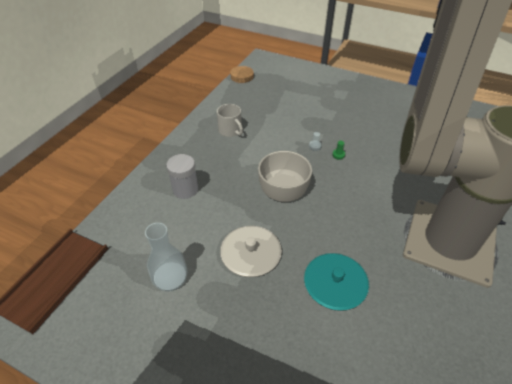

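In the scene picture, the clear stopper is at (151,169) and the green look-alike at (166,154). The white lid is at (322,200), the turquoise lid at (323,154) and the bowl at (224,178). In the side picture the stopper is at (316,141), the green one at (340,150), the lid at (250,250) and the bowl at (285,175). The clear stopper and the white lid fit the description, so I'll confirm them in a crop and measure.

Run:
```python
import numpy as np, cv2
S=np.load('scene0.npz');D=np.load('side0.npz')
a=cv2.resize(S['im'][135:230,130:370],None,fx=3.3,fy=3.3,interpolation=2)
b=cv2.resize(D['im'][120:165,290:360],None,fx=6,fy=6,interpolation=2)
c=np.zeros((a.shape[0]+b.shape[0],a.shape[1],3),np.uint8);c[:a.shape[0]]=a;c[a.shape[0]:,:b.shape[1]]=b
cv2.imwrite('pics/crop.png',c)
def pl(n,u,v,z):
    Q=S if n=='s' else D
    ra=Q['ra'][v,u];return (Q['o']+ra*(z-Q['o'][2])/ra[2]).round(0)
def dp(n,u,v): return (S if n=='s' else D)['P'][v,u].round(0)
for n,u,v,z,t in [('s',151,174,8,'stop head'),('d',315,145,8,'stop head'),('s',151,161,58,'stop top'),('d',318,134,58,'stop top'),('s',166,160,8,'green'),('s',323,186,50,'knob'),('d',251,243,50,'knob'),('s',405,182,190,'carafe'),('d',157,230,190,'car'),('s',255,237,111,'tin'),('d',181,163,111,'tin')]:
    print(t,n,pl(n,u,v,z),dp(n,u,v))
# circle fits from height bands
for n,Q in(('s',S),('d',D)):
    P=Q['P']
    for t,box,zr in (('bowl',{'s':(190,145,260,208),'d':(253,145,318,205)},(74,88)),('lid',{'s':(285,175,360,225),'d':(212,220,288,280)},(9,22)),('knob',{'s':(285,175,360,225),'d':(212,220,288,280)},(40,60)),('mug',{'s':(75,210,140,275),'d':(210,98,250,140)},(72,85)),('tin',{'s':(230,220,280,295),'d':(160,150,202,200)},(104,118)),('stop',{'s':(140,150,160,182),'d':(306,128,325,152)},(-50,70))):
        x0,y0,x1,y1=box[n];p=P[y0:y1,x0:x1].reshape(-1,3);p=p[(p[:,2]>zr[0])&(p[:,2]<zr[1])]
        if len(p)<4: print(t,n,len(p));continue
        print(t,n,len(p),p.mean(0).round(1),cv2.minEnclosingCircle(p[:,:2].astype(np.float32)))
```

```text
stop head s [ 466. -210.    8.] [ 475. -204.   15.]
stop head d [ 465. -207.    8.] [ 462. -197.   17.]
stop top s [ 474. -197.   58.] [ 471. -199.   56.]
stop top d [ 459. -205.   58.] [ 460. -208.   55.]
green s [ 388. -198.    8.] [ 397. -193.   15.]
knob s [473. 265.  50.] [470. 265.  48.]
knob d [468. 273.  50.] [468. 273.  50.]
carafe s [619. 414. 190.] [599. 420. 177.]
car d [621. 419. 190.] [635. 406. 166.]
tin s [748. 149. 111.] [745. 148. 108.]
tin d [747. 150. 111.] [750. 147. 107.]
bowl s 437 [491.3  13.1  78.6] ((487.6976013183594, 12.761746406555176), 80.09769439697266)
lid s 1791 [483.6 267.5  14.2] ((472.68603515625, 267.1349792480469), 81.10707092285156)
knob s 82 [476.1 266.6  46.7] ((473.2919616699219, 266.49456787109375), 13.89101505279541)
mug s 318 [ 767.8 -167.3   76.6] ((768.3966674804688, -167.51718139648438), 42.586769104003906)
tin s 1038 [754.8 149.  108.7] ((751.06689453125, 148.3584747314453), 40.30232620239258)
stop s 636 [ 426.7 -232.5    9.6] ((409.1484069824219, -244.51046752929688), 93.7639389038086)
bowl d 363 [485.2  15.8  79.4] ((485.5592346191406, 14.134467124938965), 79.9441146850586)
lid d 2328 [469.3 273.4  15.5] ((471.43927001953125, 267.263671875), 81.09825897216797)
knob d 92 [471.  269.8  48.2] ((472.04547119140625, 268.00164794921875), 14.718888282775879)
mug d 114 [ 768.2 -165.7   76.9] ((766.9193115234375, -167.31829833984375), 43.5117073059082)
tin d 450 [748.2 152.3 110. ] ((751.261962890625, 150.1232452392578), 41.673587799072266)
stop d 453 [ 474.1 -232.6    9.7] ((476.919189453125, -247.00596618652344), 72.4935531616211)
```

View pics/crop.png

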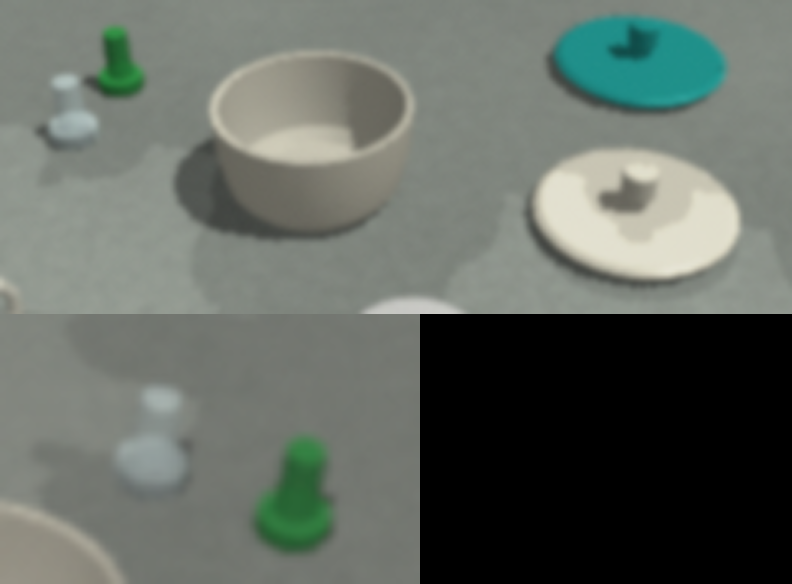

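The crop confirms it: the clear stopper is at about (466,-205), next to the green one, and the white lid with its pale knob is at about (472,267). The bowl is at about (487,13.5). Sizes and heights match the description, so I'm moving closer.

```bash
python3 -m handwheel '[[0.0274,-0.0222,0,0,0,0,0.085],[0.0274,-0.0222,0,0,0,0,0.085],[0.0274,-0.0222,0,0,0,0,0.085],[0.0274,-0.0222,0,0,0,0,0.085],[0.0274,-0.0222,0,0,0,0,0.085],[0.0274,-0.0222,0,0,0,0,0.085]]' 20
python3 -m handwheel '[[0.0274,-0.0222,0,0,0,0,0.085],[0.0274,-0.0222,0,0,0,0,0.085],[0.0274,-0.0222,0,0,0,0,0.085],[0.0274,-0.0222,0,0,0,0,0.085],[0.0274,-0.0222,0,0,0,0,0.085],[0.0274,-0.0222,0,0,0,0,0.085]]'
python3 -m handwheel '[[0,0,0,0,0,5,0.085],[0,0,0,0,0,5,0.085],[0,0,0,0,0,5,0.085],[0,0,0,0,0,4.3,0.085],[0,0,0,0,0,0,0.085],[0,0,0,0,0,0,0.085]]'
python3 - <<'E'
from h import *
print(r.calibration('wrist'), r.tip_reach)
im,d,P,ra,o=snap('wrist');cv2.imwrite('pics/w1.png',im);np.savez('w1.npz',im=im,P=P,ra=ra,o=o)
E
```

```text
time: 0.65
tool_pos: [309.9, -384.6, 250.0]
tcp_rot: [-180.0, -0.0, 19.3]
ft_force: [0.7, 0.5, 0.4]
finger_gap: 84.6
grip_force: 0.0
time: 1.15
tool_pos: [421.0, -204.5, 250.2]
tcp_rot: [180.0, -0.0, 19.3]
ft_force: [0.5, -0.8, 0.3]
finger_gap: 85.0
grip_force: 0.0
time: 1.65
tool_pos: [420.5, -206.1, 250.1]
tcp_rot: [-180.0, 0.0, 0.1]
ft_force: [0.4, 0.5, -0.1]
finger_gap: 85.3
grip_force: 0.0
{'vfov': 71.39793582080085, 'cx': 256.3154058452723, 'cy': 188.95745706371295, 'dist': array([-0.04315658,  0.        ,  0.        ,  0.        ,  0.        ]), 'tool_from_camera': array([[-9.94170777e-04, -9.57563022e-01, -2.88222258e-01,
         7.34076640e+01],
       [ 9.99999264e-01, -1.15247827e-03,  3.79570025e-04,
        -9.54172919e-01],
       [-6.95632110e-04, -2.88221669e-01,  9.57563463e-01,
        -1.24089263e+02],
       [ 0.00000000e+00,  0.00000000e+00,  0.00000000e+00,
         1.00000000e+00]])} 19.0
```

View pics/w1.png

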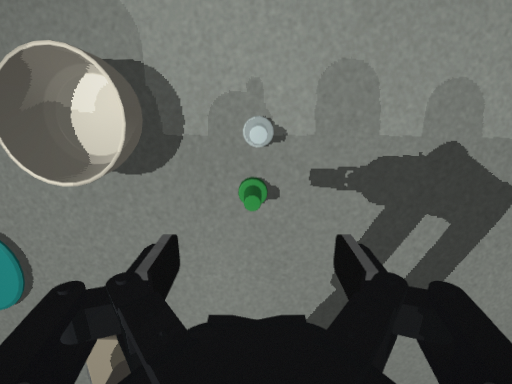

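The wrist view shows the stopper at (258,131), with the top of its stem at about (258,134). The green one is at (253,194) and the bowl's rim is centred at about (62,113).

Run:
```python
import numpy as np, cv2
Q=np.load('w1.npz');im=Q['im'];P=Q['P'];ra=Q['ra'];o=Q['o']
def pl(u,v,z):
    x=ra[int(v),int(u)];return (o+x*(z-o[2])/x[2])[:2].round(1)
g=cv2.cvtColor(im,cv2.COLOR_BGR2GRAY)
print(g[108:156:2,236:282:2])
for nm,th in(('head',140),('stem',185)):
    m=(g[105:160,232:275]>th).astype(np.uint8);n,l,st,c=cv2.connectedComponentsWithStats(m)
    i=1+st[1:,4].argmax();print(nm,st[i],c[i]+[232,105])
print(pl(258,131,12),pl(258,134,58),P[131:138:2,258].round(0))
p=P[30:200,0:150].reshape(-1,3);p=p[(p[:,2]>77)&(p[:,2]<88)];print(len(p),p.mean(0),cv2.minEnclosingCircle(p[:,:2].astype(np.float32)))
```

```text
[[116 118 117 117 121 119 117 117 116 115 116 116 119 121 118 128 130 129
  128 132 137 135 132]
 [116 117 117 117 122 125 121 122 116 115 116 119 119 119 118 117 121 132
  131 132 135 131 130]
 [113 114 116 119 121 121 121 119 115 114 120 122 121 120 118 117 116 133
  135 132 133 130 130]
 [115 115 119 118 117 118 124 119 116 116 120 123 121 122 118 118 116 120
  132 129 130 132 130]
 [117 119 120 117 119 122 125 120 122 137 134 140 134 115 101 119 115 114
  120 131 130 134 135]
 [118 118 120 118 121 122 124 146 173 169 156 156 154 150 145 106  62  73
  124 135 135 136 138]
 [122 118 115 117 121 124 160 155 156 155 155 155 154 153 152 149 110  67
  115 137 136 134 133]
 [118 119 115 115 121 157 157 157 156 155 153 152 151 153 152 154 150 113
   70  97 137 132 132]
 [119 121 118 117 143 158 157 156 157 149 145 141 138 137 149 153 152 142
   71  91 120 120 134]
 [118 118 119 118 179 158 157 157 153 162 183 187 177 151 137 149 151 150
  115  81  78  89 116]
 [116 119 123 126 181 157 158 158 187 195 193 193 192 190 166 142 151 150
  134  80  78  77  78]
 [119 120 124 133 180 157 157 176
[... 861 characters left out ...]
 117 118 115 121 122 123 120 116 119 120 117 122 121
  122 118 119 119 118]
 [116 115 116 112 115 114 115 115 121 126 123 120 119 123 122 117 120 120
  118 120 123 121 117]
 [116 114 115 115 115 116 114 115 119 122 119 120 122 122 120 120 120 117
  115 120 122 120 120]
 [116 114 113 116 114 114 115 116 118 121 118 117 121 120 120 121 119 115
  118 123 120 120 123]]
head [ 11  11  30  32 707] [257.05516266 131.43422914]
stem [ 18  21  16  17 215] [257.45581395 134.33953488]
[ 465.3 -207.4] [ 465.5 -207.1] [[ 469. -207.   59.]
 [ 467. -207.   59.]
 [ 464. -207.   59.]
 [ 462. -207.   58.]]
2164 [488.72426512   2.9592887   81.34629138] ((486.7410888671875, 12.88095760345459), 78.26627349853516)
```

Stopper at (465.5,-207) and bowl at (486.8,13.2), which agrees across all three cameras. I'm descending over the stem.

```bash
python3 -m handwheel '[[0.0225,0.0005,0,0,0,0,0.08],[0.0225,0,0.01,0,0,0,0.07],[0,0,0.03,0,0,0,0.07],[0,0,0.03,0,0,0,0.06],[0,0,0.03,0,0,0,0.06],[0,0,0.03,0,0,0,0.06],[0,0,0.03,0,0,0,0.06],[0,0,0,0,0,0,0.06]]' 20
python3 -m handwheel '[[0,0,0.015,0,0,0,0.055],[0,0,0.015,0,0,0,0.05],[0,0,0.015,0,0,0,0.045],[0,0,0.005,0,0,0,0.04],[0,0,0,0,0,0,0.035],[0,0,0,0,0,0,0.035],[0,0,0,0,0,0,0.035]]'
python3 - <<'E'
from h import *
im,d,P,ra,o=snap('wrist');cv2.imwrite('pics/w2.png',im)
E
```

```text
time: 2.37
tool_pos: [461.3, -204.4, 83.7]
tcp_rot: [-179.7, 0.5, 0.1]
ft_force: [-1.0, 1.0, -1.8]
finger_gap: 60.6
grip_force: 0.0
time: 2.95
tool_pos: [466.6, -207.3, 42.0]
tcp_rot: [179.9, -0.1, 0.0]
ft_force: [0.1, 0.3, -0.0]
finger_gap: 35.1
grip_force: 0.0
```

View pics/w2.png

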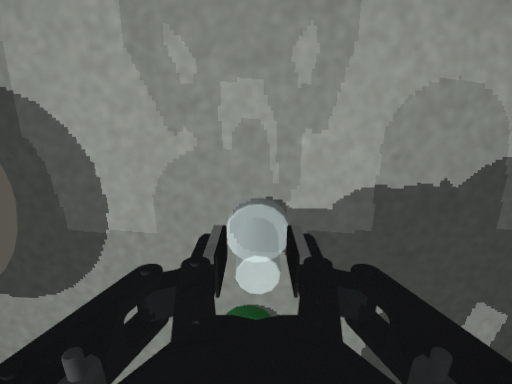

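The stem's top at (258,275) sits centred between the pads, and the green one stays clear of the fingers. I'm closing in small steps.

```bash
python3 -m handwheel '[[0,0,0,0,0,0,0.03],[0,0,0,0,0,0,0.027],[0,0,0,0,0,0,0.025],[0,0,0,0,0,0,0.025]]' 20
python3 -m handwheel '[[0,0,0,0,0,0,0.024],[0,0,0,0,0,0,0.024]]'
python3 -m handwheel '[[0,0,0,0,0,0,0.0235],[0,0,0,0,0,0,0.0235]]'
python3 -m handwheel '[[0,0,0,0,0,0,0.023],[0,0,0,0,0,0,0.023]]'
```

```text
time: 3.33
tool_pos: [466.0, -207.1, 40.8]
tcp_rot: [180.0, -0.0, 0.0]
ft_force: [1.0, -2.0, 1.0]
finger_gap: 25.0
grip_force: 0.7
time: 3.5
tool_pos: [466.0, -207.0, 40.7]
tcp_rot: [180.0, -0.0, -0.0]
ft_force: [0.5, -2.1, 3.0]
finger_gap: 24.3
grip_force: 2.2
time: 3.67
tool_pos: [466.0, -207.1, 40.8]
tcp_rot: [180.0, -0.0, -0.0]
ft_force: [0.8, -1.5, 5.5]
finger_gap: 23.6
grip_force: 7.2
time: 3.83
tool_pos: [466.0, -207.1, 40.8]
tcp_rot: [180.0, -0.0, 0.0]
ft_force: [-1.4, -1.0, 6.9]
finger_gap: 23.2
grip_force: 13.8
```

It holds at 13.8 N, so I'm lifting.

```bash
python3 -m handwheel '[[0,0,-0.005,0,0,0,0.023],[0,0,-0.01,0,0,0,0.023],[0,0,-0.015,0,0,0,0.023],[0,0,-0.02,0,0,0,0.023],[0,0,-0.02,0,0,0,0.023],[0,0,-0.02,0,0,0,0.023],[0,0,-0.02,0,0,0,0.023],[0,0,-0.01,0,0,0,0.023]]'
python3 -m handwheel '[[0,0,0,0,0,0,0.023],[0,0,0,0,0,0,0.023],[0,0,0,0,0,0,0.023]]'
python3 - <<'E'
from h import *
im,d,P,ra,o=snap('side');cv2.imwrite('pics/s3.png',cv2.resize(im[60:220,220:400],None,fx=3.3,fy=3.3,interpolation=2))
E
```

```text
time: 4.5
tool_pos: [466.4, -206.9, 163.4]
tcp_rot: [179.9, -0.2, 0.0]
ft_force: [0.3, -0.0, -0.3]
finger_gap: 23.3
grip_force: 13.4
time: 4.75
tool_pos: [464.8, -206.2, 158.8]
tcp_rot: [-179.9, 0.1, -0.0]
ft_force: [-0.5, -0.2, -1.3]
finger_gap: 23.5
grip_force: 13.4
```

View pics/s3.png

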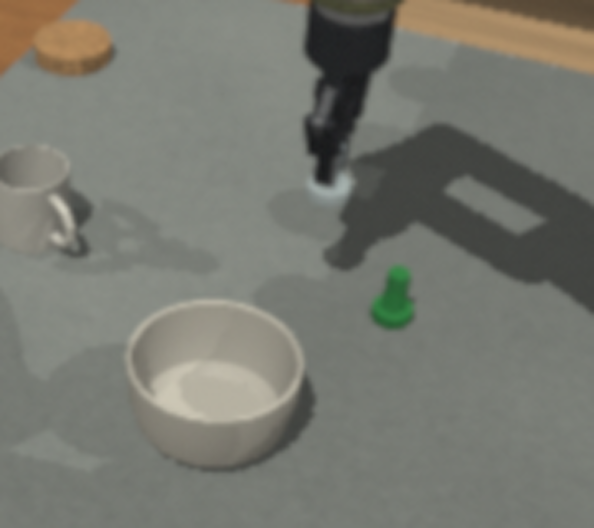

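The stopper is held upright, with its head visible below the fingers at (330,185). Carrying it over the bowl.

```bash
python3 -m handwheel '[[0.001,-0.01,0,0,0,0,0.023],[0.002,-0.02,0,0,0,0,0.023],[0.003,-0.025,0,0,0,0,0.023],[0.003,-0.03,0,0,0,0,0.023],[0.003,-0.03,0,0,0,0,0.023],[0.003,-0.03,0,0,0,0,0.023],[0.003,-0.03,0,0,0,0,0.023],[0.002,-0.025,0,0,0,0,0.023]]'
python3 -m handwheel '[[0.001,-0.0145,0,0,0,0,0.023],[0,-0.005,0,0,0,0,0.023],[0,0,0,0,0,0,0.023],[0,0,0,0,0,0,0.023],[0,0,0,0,0,0,0.023]]'
```

```text
time: 5.47
tool_pos: [484.8, -4.0, 159.3]
tcp_rot: [-180.0, 0.1, 0.0]
ft_force: [-0.2, 0.3, -0.4]
finger_gap: 23.3
grip_force: 13.4
time: 5.88
tool_pos: [486.4, 12.0, 159.9]
tcp_rot: [180.0, 0.0, -0.0]
ft_force: [0.2, -0.6, -1.0]
finger_gap: 23.5
grip_force: 13.5
```

```bash
python3 -m handwheel '[[0,-0.001,0.01,0,0,0,0.023],[0,0,0.02,0,0,0,0.023],[0,0,0.02,0,0,0,0.023],[0,0,0.02,0,0,0,0.023],[0,0,0.015,0,0,0,0.023],[0,0,0.01,0,0,0,0.023],[0,0,0.005,0,0,0,0.023],[0,0,0,0,0,0,0.023]]'
python3 -m handwheel '[[0,0,0.002,0,0,0,0.023],[0,0,0.002,0,0,0,0.023],[0,0,0.002,0,0,0,0.023],[0,0,0,0,0,0,0.023],[0,0,0,0,0,0,0.023]]'
```

```text
time: 6.55
tool_pos: [485.6, 13.4, 58.9]
tcp_rot: [-180.0, 0.1, -0.1]
ft_force: [-0.8, -0.4, -1.2]
finger_gap: 23.6
grip_force: 13.5
time: 6.97
tool_pos: [486.9, 13.8, 54.7]
tcp_rot: [180.0, -0.0, 0.0]
ft_force: [0.7, 1.0, -1.1]
finger_gap: 23.1
grip_force: 13.5
```

```bash
python3 -m handwheel '[[0,0,0.002,0,0,0,0.023],[0,0,0.0015,0,0,0,0.023],[0,0,0.001,0,0,0,0.023],[0,0,0,0,0,0,0.023],[0,0,0,0,0,0,0.023]]'
python3 -m handwheel '[[0,0,0.001,0,0,0,0.023],[0,0,0,0,0,0,0.023],[0,0,0,0,0,0,0.023]]'
python3 -m handwheel '[[0,0,0.001,0,0,0,0.023],[0,0,0,0,0,0,0.023],[0,0,0,0,0,0,0.023]]'
```

```text
time: 7.38
tool_pos: [486.5, 13.8, 49.7]
tcp_rot: [-180.0, 0.0, -0.0]
ft_force: [0.1, -0.2, -0.9]
finger_gap: 23.2
grip_force: 13.5
time: 7.63
tool_pos: [486.5, 13.8, 48.7]
tcp_rot: [-180.0, 0.0, -0.0]
ft_force: [0.3, 0.7, -0.7]
finger_gap: 23.2
grip_force: 13.5
time: 7.88
tool_pos: [486.5, 13.8, 47.7]
tcp_rot: [-180.0, 0.0, -0.0]
ft_force: [-0.5, -0.4, -0.6]
finger_gap: 23.2
grip_force: 13.5
```

```bash
python3 -m handwheel '[[0,0,0.0007,0,0,0,0.023],[0,0,0,0,0,0,0.023],[0,0,0,0,0,0,0.023]]'
python3 -m handwheel '[[0,0,0.0007,0,0,0,0.023],[0,0,0,0,0,0,0.023],[0,0,0,0,0,0,0.023]]'
```

```text
time: 8.13
tool_pos: [486.6, 13.8, 47.0]
tcp_rot: [-180.0, 0.0, -0.0]
ft_force: [0.3, 0.9, -1.3]
finger_gap: 23.2
grip_force: 13.5
time: 8.38
tool_pos: [486.7, 13.8, 46.9]
tcp_rot: [-180.0, -0.0, -0.0]
ft_force: [-3.6, 0.3, 5.1]
finger_gap: 23.3
grip_force: 14.0
```

It has touched down at the expected height with about 5 N. I'm opening gently and then rising.

```bash
python3 -m handwheel '[[0,0,0,0,0,0,0.0235],[0,0,0,0,0,0,0.0243],[0,0,0,0,0,0,0.026],[0,0,0,0,0,0,0.03],[0,0,0,0,0,0,0.036],[0,0,0,0,0,0,0.042],[0,0,0,0,0,0,0.042]]'
python3 -m handwheel '[[0,0,-0.01,0,0,0,0.042],[0,0,-0.015,0,0,0,0.042],[0,0,-0.025,0,0,0,0.042],[0,0,-0.03,0,0,0,0.042],[0,0,-0.03,0,0,0,0.042],[0,0,-0.03,0,0,0,0.042],[0,0,-0.03,0,0,0,0.042],[0,0,-0.02,0,0,0,0.042]]'
python3 -m handwheel '[[-0.03,0,0,0,0,0,0.042],[-0.03,0,0,0,0,0,0.042],[0,0,0,0,0,0,0.042],[0,0,0,0,0,0,0.042]]'
python3 - <<'E'
from h import *
im,d,P,ra,o=snap('wrist');np.savez('w4.npz',im=im,P=P,ra=ra,o=o)
cv2.imwrite('pics/w4.png',im)
p=P.reshape(-1,3);p=p[(p[:,2]>77)&(p[:,2]<88)&(np.hypot(p[:,0]-487,p[:,1]-13)<90)];print(len(p),cv2.minEnclosingCircle(p[:,:2].astype(np.float32)))
p=P.reshape(-1,3);p=p[(p[:,2]>60)&(p[:,2]<70)&(np.hypot(p[:,0]-487,p[:,1]-13)<35)];print(len(p),p.mean(0) if len(p) else 0)
E
```

```text
time: 8.97
tool_pos: [486.6, 13.8, 46.3]
tcp_rot: [-180.0, 0.0, -0.0]
ft_force: [-1.1, 0.7, -1.2]
finger_gap: 42.1
grip_force: 0.0
time: 9.63
tool_pos: [487.4, 13.7, 240.8]
tcp_rot: [180.0, -0.2, -0.0]
ft_force: [0.3, -0.5, 0.3]
finger_gap: 42.0
grip_force: 0.0
time: 9.97
tool_pos: [425.8, 13.8, 237.2]
tcp_rot: [180.0, -0.1, -0.0]
ft_force: [0.4, -0.1, 0.4]
finger_gap: 41.6
grip_force: 0.0
2791 ((487.0940856933594, 12.901666641235352), 78.09153747558594)
327 [485.54737492  14.43510283  64.40568988]
```

View pics/w4.png

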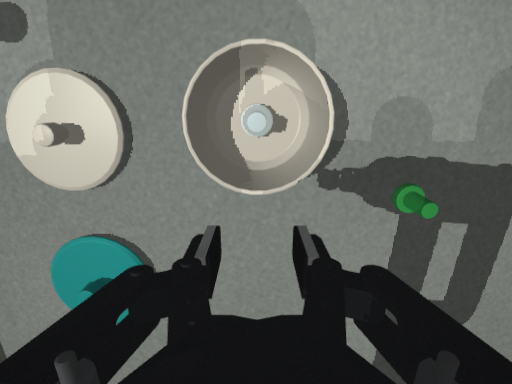

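The stopper stands upright in the bowl at (257,121), with its stem top at z 64, as it should be. The bowl hasn't moved, at (487.1,12.9). Next is the lid.

```bash
python3 -m handwheel '[[0,-0.02,0,0,0,0,0.055],[0,-0.03,0,0,0,0,0.055],[0,-0.03,0,0,0,0,0.055],[0,-0.03,0,0,0,0,0.055],[0,-0.03,0,0,0,0,0.055],[0,-0.03,0,0,0,0,0.055],[0,-0.03,0,0,0,0,0.055],[0,-0.03,0,0,0,0,0.055]]'
python3 -m handwheel '[[-0.007,-0.023,0,0,0,0,0.055],[0,0,0,0,0,0,0.055],[0,0,0,0,0,0,0.055],[0,0,0,0,0,0,0.055]]'
python3 - <<'E'
from h import *
print(r.sense()['tool_pos'])
im,d,P,ra,o=snap('wrist');cv2.imwrite('pics/w5.png',im)
p=P.reshape(-1,3);q=p[(p[:,2]>45)&(p[:,2]<56)&(np.hypot(p[:,0]-472,p[:,1]-267)<30)];print(len(q),q.mean(0),cv2.minEnclosingCircle(q[:,:2].astype(np.float32)))
m=(np.abs(P[...,2]-16)<6)&(np.hypot(P[...,0]-472,P[...,1]-267)<95)&(im.min(2)>100)
q=P[m];print(len(q),cv2.minEnclosingCircle(q[:,:2].astype(np.float32)))
A=np.c_[q[:,:2]-[472,267],np.ones(len(q))];print(np.linalg.lstsq(A,q[:,2],rcond=None)[0])
E
```

```text
time: 10.68
tool_pos: [427.2, 245.8, 236.7]
tcp_rot: [-180.0, -0.0, 0.0]
ft_force: [0.5, -0.5, 0.8]
finger_gap: 55.0
grip_force: 0.0
time: 11.02
tool_pos: [420.1, 266.6, 236.3]
tcp_rot: [180.0, 0.0, 0.0]
ft_force: [1.1, -0.4, -0.3]
finger_gap: 54.7
grip_force: 0.0
[420.05475145 266.64108975 236.29980532]
464 [472.16154276 267.11117227  50.320579  ] ((471.7965393066406, 266.998291015625), 13.918055534362793)
11780 ((472.5011901855469, 267.3565979003906), 79.81996154785156)
[-9.73869374e-04 -6.56485283e-04  1.63128129e+01]
```

View pics/w5.png

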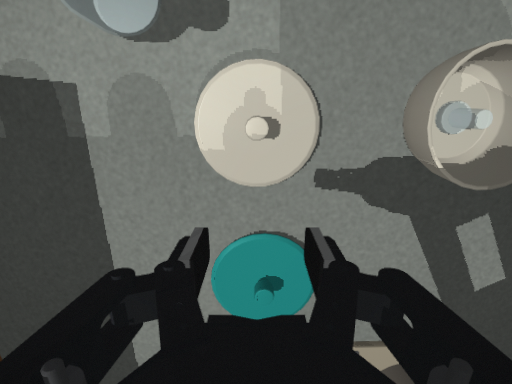

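The lid's knob is at (257,128), world (472.2,267.1); its disc measures 80 mm in radius at z 16 and is level. Descending over the knob.

```bash
python3 -m handwheel '[[0.026,0,0,0,0,0,0.055],[0.026,-0.0005,0.01,0,0,0,0.055],[0,0,0.03,0,0,0,0.055],[0,0,0.03,0,0,0,0.055],[0,0,0.03,0,0,0,0.05],[0,0,0.03,0,0,0,0.05],[0,0,0.02,0,0,0,0.05],[0,0,0,0,0,0,0.05]]' 20
python3 -m handwheel '[[0,0,0.015,0,0,0,0.045],[0,0,0.015,0,0,0,0.045],[0,0,0.01,0,0,0,0.04],[0,0,0.004,0,0,0,0.036],[0,0,0,0,0,0,0.036],[0,0,0,0,0,0,0.036]]'
```

```text
time: 11.73
tool_pos: [468.7, 264.4, 81.1]
tcp_rot: [179.8, 0.4, -0.1]
ft_force: [-1.0, 0.2, -0.2]
finger_gap: 50.2
grip_force: 0.0
time: 12.23
tool_pos: [472.2, 267.3, 43.3]
tcp_rot: [-180.0, -0.0, -0.0]
ft_force: [0.0, -0.4, 0.3]
finger_gap: 36.2
grip_force: 0.0
```

```bash
python3 -m handwheel '[[0,0,0.001,0,0,0,0.032],[0,0,0,0,0,0,0.030],[0,0,0,0,0,0,0.029],[0,0,0,0,0,0,0.0285],[0,0,0,0,0,0,0.028],[0,0,0,0,0,0,0.028]]' 20
python3 -m handwheel '[[0,0,0,0,0,0,0.0275],[0,0,0,0,0,0,0.027],[0,0,0,0,0,0,0.026],[0,0,0,0,0,0,0.025],[0,0,0,0,0,0,0.024],[0,0,0,0,0,0,0.024]]' 40
```

```text
time: 12.73
tool_pos: [472.0, 267.2, 41.8]
tcp_rot: [180.0, -0.0, -0.0]
ft_force: [1.4, -3.2, 1.9]
finger_gap: 28.1
grip_force: 1.7
time: 13.23
tool_pos: [472.0, 267.2, 42.0]
tcp_rot: [180.0, -0.0, -0.0]
ft_force: [0.2, -4.5, 6.4]
finger_gap: 26.8
grip_force: 38.9
```

```bash
python3 -m handwheel '[[0,0,-0.003,0,0,0,0.024],[0,0,-0.005,0,0,0,0.024],[0,0,-0.01,0,0,0,0.024],[0,0,-0.02,0,0,0,0.024],[0,0,-0.025,0,0,0,0.024],[0,0,-0.025,0,0,0,0.024],[0,0,-0.025,0,0,0,0.024],[0,0,-0.012,0,0,0,0.024]]' 40
python3 -m handwheel '[[0,0,0,0,0,0,0.024],[0,0,0,0,0,0,0.024],[0,0,0,0,0,0,0.024],[0,0,0,0,0,0,0.024]]'
python3 - <<'E'
from h import *
im,d,P,ra,o=snap('wrist');cv2.imwrite('pics/w6.png',im)
t=r.sense()['tool_pos']
q=P.reshape(-1,3);q=q[(np.abs(q[:,2]-(t[2]-26))<10)&(np.hypot(q[:,0]-t[0],q[:,1]-t[1])<90)&(np.hypot(q[:,0]-t[0],q[:,1]-t[1])>40)]
A=np.c_[q[:,:2]-t[:2],np.ones(len(q))];print(len(q),np.linalg.lstsq(A,q[:,2],rcond=None)[0],t, cv2.minEnclosingCircle(q[:,:2].astype(np.float32)))
E
```

```text
time: 13.9
tool_pos: [472.9, 268.2, 170.7]
tcp_rot: [-179.9, -0.2, 0.0]
ft_force: [0.8, 1.4, -2.7]
finger_gap: 26.4
grip_force: 39.7
time: 14.23
tool_pos: [470.3, 266.8, 164.1]
tcp_rot: [179.9, 0.2, -0.0]
ft_force: [0.5, -0.8, -1.7]
finger_gap: 26.5
grip_force: 39.7
27192 [-8.28195458e-03 -1.60424111e-03  1.38499898e+02] [470.42999734 266.77125248 164.19808052] ((470.3720397949219, 267.5091552734375), 80.07256317138672)
```

View pics/w6.png

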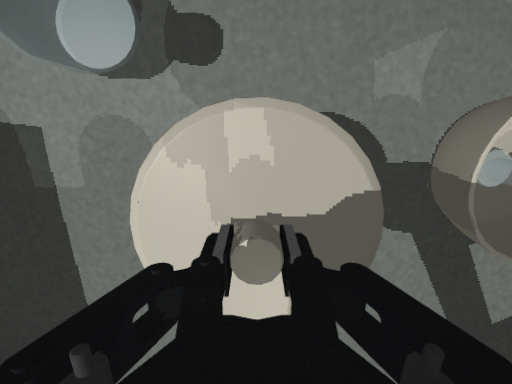

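The lid hangs level (under 0.5°) and centred on the grip. Carrying it over the bowl.

```bash
python3 -m handwheel '[[0.001,0.01,0,0,0,0,0.024],[0.001,0.02,0,0,0,0,0.024],[0.002,0.03,0,0,0,0,0.024],[0.002,0.03,0,0,0,0,0.024],[0.002,0.03,0,0,0,0,0.024],[0.002,0.03,0,0,0,0,0.024],[0.002,0.03,0,0,0,0,0.024],[0.002,0.03,0,0,0,0,0.024]]'
python3 -m handwheel '[[0.001,0.022,0,0,0,0,0.024],[0,0.015,0,0,0,0,0.024],[0,0.0072,0,0,0,0,0.024],[0,0,0,0,0,0,0.024],[0,0,0,0,0,0,0.024],[0,0,0,0,0,0,0.024],[0,0,0,0,0,0,0.024]]'
```

```text
time: 14.95
tool_pos: [484.9, 55.3, 165.7]
tcp_rot: [180.0, 0.1, -0.0]
ft_force: [0.5, -0.7, -3.4]
finger_gap: 27.2
grip_force: 39.8
time: 15.53
tool_pos: [486.5, 14.1, 166.3]
tcp_rot: [-180.0, 0.0, 0.1]
ft_force: [-0.3, -1.0, -3.0]
finger_gap: 27.0
grip_force: 39.9
```

```bash
python3 -m handwheel '[[0.0003,0.0008,0.01,0,0,0,0.024],[0,0,0.015,0,0,0,0.024],[0,0,0.01,0,0,0,0.024],[0,0,0.003,0,0,0,0.024],[0,0,0,0,0,0,0.024],[0,0,0,0,0,0,0.024],[0,0,0,0,0,0,0.024]]'
python3 - <<'E'
from h import *
im,d,P,ra,o=snap('wrist')
t=r.sense()['tool_pos'];q=P.reshape(-1,3)
q=q[(np.abs(q[:,2]-(t[2]-26))<8)&(np.hypot(q[:,0]-t[0],q[:,1]-t[1])<90)&(np.hypot(q[:,0]-t[0],q[:,1]-t[1])>40)]
A=np.c_[q[:,:2]-t[:2],np.ones(len(q))];print(len(q),np.linalg.lstsq(A,q[:,2],rcond=None)[0],t, cv2.minEnclosingCircle(q[:,:2].astype(np.float32)))
E
```

```text
time: 16.12
tool_pos: [487.4, 12.3, 129.0]
tcp_rot: [180.0, -0.1, 0.0]
ft_force: [0.8, -0.3, -2.2]
finger_gap: 26.9
grip_force: 39.9
27191 [-4.07832877e-03  1.80691550e-04  1.03474401e+02] [487.50074838  12.29334997 129.19733927] ((488.63330078125, 13.568470001220703), 80.26435089111328)
```

```bash
python3 -m handwheel '[[-0.0004,-0.0002,0.002,0,0,0,0.024],[0,0,0.002,0,0,0,0.024],[0,0,0.002,0,0,0,0.024],[0,0,0,0,0,0,0.024],[0,0,0,0,0,0,0.024]]'
python3 -m handwheel '[[0,0,0.0015,0,0,0,0.024],[0,0,0.0015,0,0,0,0.024],[0,0,0.001,0,0,0,0.024],[0,0,0,0,0,0,0.024],[0,0,0,0,0,0,0.024]]'
```

```text
time: 16.58
tool_pos: [486.3, 12.5, 122.2]
tcp_rot: [-180.0, 0.0, -0.0]
ft_force: [0.4, 0.3, -2.7]
finger_gap: 26.9
grip_force: 39.9
time: 17.0
tool_pos: [486.4, 12.5, 118.3]
tcp_rot: [-180.0, 0.0, -0.0]
ft_force: [0.4, 0.4, -2.1]
finger_gap: 26.8
grip_force: 39.9
```

```bash
python3 -m handwheel '[[0.0005,-0.0003,0.001,0,0,0,0.024],[0,0,0.001,0,0,0,0.024],[0,0,0,0,0,0,0.024],[0,0,0,0,0,0,0.024]]'
python3 -m handwheel '[[0,0,0.001,0,0,0,0.024],[0,0,0,0,0,0,0.024],[0,0,0,0,0,0,0.024]]'
```

```text
time: 17.33
tool_pos: [486.9, 12.8, 116.3]
tcp_rot: [-180.0, 0.0, 0.0]
ft_force: [-0.3, -0.6, -3.3]
finger_gap: 26.8
grip_force: 39.9
time: 17.58
tool_pos: [487.0, 12.8, 115.3]
tcp_rot: [-180.0, 0.0, -0.0]
ft_force: [-0.1, 0.1, -2.5]
finger_gap: 26.6
grip_force: 39.9
```

```bash
python3 -m handwheel '[[0,0,0.0007,0,0,0,0.024],[0,0,0,0,0,0,0.024],[0,0,0,0,0,0,0.024]]'
python3 -m handwheel '[[0,0,0.0005,0,0,0,0.024],[0,0,0,0,0,0,0.024],[0,0,0,0,0,0,0.024]]'
```

```text
time: 17.83
tool_pos: [487.0, 12.8, 114.7]
tcp_rot: [-180.0, 0.0, -0.0]
ft_force: [0.6, 0.3, -2.2]
finger_gap: 26.7
grip_force: 39.9
time: 18.08
tool_pos: [487.0, 12.8, 114.2]
tcp_rot: [180.0, -0.0, -0.0]
ft_force: [-0.8, 0.2, -2.2]
finger_gap: 26.5
grip_force: 39.9
```

```bash
python3 -m handwheel '[[0,0,0.0005,0,0,0,0.024],[0,0,0,0,0,0,0.024],[0,0,0,0,0,0,0.024]]'
python3 -m handwheel '[[0,0,0.0005,0,0,0,0.024],[0,0,0,0,0,0,0.024],[0,0,0,0,0,0,0.024]]'
```

```text
time: 18.33
tool_pos: [487.1, 12.8, 114.2]
tcp_rot: [180.0, -0.0, -0.0]
ft_force: [-4.3, 0.5, 5.4]
finger_gap: 26.8
grip_force: 40.6
time: 18.58
tool_pos: [487.1, 12.8, 114.1]
tcp_rot: [180.0, -0.0, 0.0]
ft_force: [-6.5, 1.4, 9.5]
finger_gap: 26.9
grip_force: 41.3
```

It is seated at the expected height with about 10 N. Releasing slowly.

```bash
python3 -m handwheel '[[0,0,-0.0004,0,0,0,0.026],[0,0,0,0,0,0,0.027],[0,0,0,0,0,0,0.028],[0,0,0,0,0,0,0.03],[0,0,0,0,0,0,0.036],[0,0,0,0,0,0,0.042],[0,0,0,0,0,0,0.046],[0,0,0,0,0,0,0.046]]'
python3 -m handwheel '[[0,0,-0.01,0,0,0,0.046],[0,0,-0.015,0,0,0,0.046],[0,0,-0.025,0,0,0,0.046],[0,0,-0.03,0,0,0,0.046],[0,0,-0.03,0,0,0,0.046],[0,0,-0.02,0,0,0,0.046],[-0.025,0,-0.01,0,0,0,0.046],[-0.035,0,0,0,0,0,0.046]]'
python3 -m handwheel '[[0,0,0,0,0,0,0.046],[0,0,0,0,0,0,0.046],[0,0,0,0,0,0,0.046],[0,0,0,0,0,0,0.046]]'
python3 - <<'E'
from h import *
im,d,P,ra,o=snap('wrist');cv2.imwrite('pics/w7.png',im)
q=P.reshape(-1,3);w=np.hypot(q[:,0]-487,q[:,1]-13)
k=q[(w<30)&(q[:,2]>115)&(q[:,2]<130)];print(k.mean(0),cv2.minEnclosingCircle(k[:,:2].astype(np.float32)))
e=q[(w<90)&(w>25)&(abs(q[:,2]-88)<8)];print(len(e),cv2.minEnclosingCircle(e[:,:2].astype(np.float32)),np.linalg.lstsq(np.c_[e[:,:2]-[487,13],np.ones(len(e))],e[:,2],rcond=None)[0])
a=snap('side')[0];b=snap('scene')[0];cv2.imwrite('pics/fin.png',cv2.resize(np.hstack([a,b]),(800,300),interpolation=3))
E
```

```text
time: 19.25
tool_pos: [487.0, 12.8, 113.5]
tcp_rot: [180.0, 0.0, -0.0]
ft_force: [0.1, 0.1, 0.2]
finger_gap: 46.1
grip_force: 0.0
time: 19.92
tool_pos: [429.0, 12.6, 257.7]
tcp_rot: [180.0, -0.3, -0.0]
ft_force: [0.2, 0.4, 1.1]
finger_gap: 46.3
grip_force: 0.0
time: 20.25
tool_pos: [427.8, 12.8, 254.1]
tcp_rot: [180.0, -0.1, -0.0]
ft_force: [0.1, 0.1, -0.2]
finger_gap: 45.9
grip_force: 0.0
[487.36056853  13.45198885 122.56631334] ((487.14312744140625, 13.591217994689941), 13.944437026977539)
15974 ((487.4459533691406, 13.584078788757324), 80.02920532226562) [-1.10976568e-03 -7.34003586e-04  8.85492751e+01]
```

View pics/fin.png

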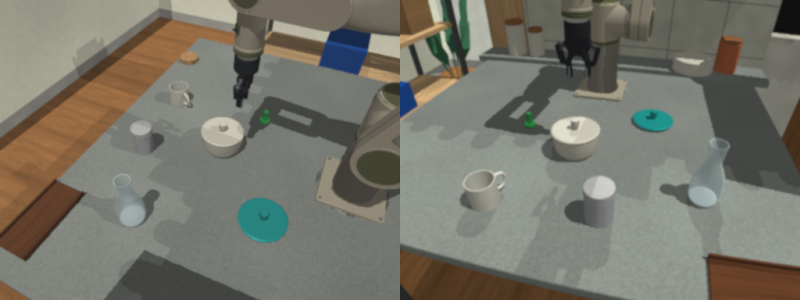

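The lid is level on the bowl, at (222,130) in the left picture and (575,128) in the right. Its knob top is at z 122.6, where 122 is expected, and it is under 1 mm off the bowl's axis. The bystanders haven't moved.

```bash
python3 -c "
from bench import r
print(r.hand_in())"
```

```text
the job is handed in; nothing more can be done
None
```

The job is handed in: the stopper stands stem up in the bowl, the lid is seated and level by my camera measurements, and nothing else was disturbed; the hand-in gave no verdict.

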